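Change over the component reels, slot for slot

TASK

Move the four component reels from the rack they stand in to the empty wire rack beside it, for the placement machine, which knows its parts only by slot number. Stand each reel upright in the slot of the empty rack that has the same number, counted from the left, as the slot it is in now, so that the row is in the same order as before.

Things in the scene. Friction and masses are not known exactly. Their poses are not given: they have to be found in the camera images.
- rack_full: Steel wire rack, fixed, 105 mm deep (x) by 203 long (y), in which the four reels stand at the start, one in each slot, in any order. Origin: middle of its underside, on the bench; x to its back, away from the robot, y to the left along the row, z up. Slots 1 to 4 from the left, centred at x = 0, y = 78, 26, -26, -78 mm. The reels stand on two rails along y (6 mm round, at x = +-28, z = 12 mm).
- rack_empty: Second rack, fixed, the same in shape, frame and slots (y = 78, 26, -26, -78 mm, slot 1 leftmost) but empty: the reels go here. It stands left or right of rack_full, end to end, nearly in line, centres about 260 mm apart. A slot is the space between two wire hoops in x-z planes: 20 mm clear up to z = 34 mm, widening to 31 mm at the hoops' tops at z = 54 mm.
- reel_100: Rigid component tape reel, 100 mm diameter, 16 mm wide, black plastic flanges with three round windows, grey tape; 47 to 95 g, on edge like a wheel. Origin: its centre; y: its axis. Seated in a slot its axis lies along the row, centre 57 and top 107 mm above the bench. Pinch it across its width at the top of the rim, above the hoops; 36 mm are free between it and the next reel.
- reel_104: Rigid component tape reel, 104 mm diameter, 16 mm wide, white flanges with six windows, black tape; 50 to 100 g, on edge like a wheel. Origin: its centre; y: its axis. Seated in a slot its axis lies along the row, centre 59 and top 111 mm above the bench. Pinch it across its width at the top of the rim, above the hoops; 36 mm are free between it and the next reel.
- reel_108: Rigid component tape reel, 108 mm diameter, 16 mm wide, grey flanges with four windows, white paper tape; 53 to 106 g, on edge like a wheel. Origin: its centre; y: its axis. Seated in a slot its axis lies along the row, centre 62 and top 116 mm above the bench. Pinch it across its width at the top of the rim, above the hoops; 36 mm are free between it and the next reel.
- reel_112: Rigid component tape reel, 112 mm diameter, 16 mm wide, white flanges with three windows, white paper tape; 56 to 112 g, on edge like a wheel. Origin: its centre; y: its axis. Seated in a slot its axis lies along the row, centre 64 and top 120 mm above the bench. Pinch it across its width at the top of the rim, above the hoops; 36 mm are free between it and the next reel.

How it is judged:
At the end, for the whole second after the job is handed in: Each reel stands in rack_empty, released and at rest, in the slot of its old number (travelled 260 +-25 mm; slots are 52 mm apart): centre within 12 mm of the slot along the row, 10 mm across, 6 mm of seated height, axis within 0.22 rad of the row ((y of reel_100 in the frame of rack_empty between 0.066 and 0.09 m or y of reel_100 in the frame of rack_empty between 0.014 and 0.038 m or y of reel_100 in the frame of rack_empty between -0.038 and -0.014 m or y of reel_100 in the frame of rack_empty between -0.09 and -0.066 m) and x of reel_100 in the frame of rack_empty between -0.01 and 0.01 m and z of reel_100 in the frame of rack_empty between 0.051 and 0.063 m and distance of reel_100 from where it was at the start of the episode between 0.235 and 0.285 m and angle between the y axis of each of reel_100, reel_104, reel_108, reel_112 and the y axis of rack_empty, either way round below 0.22 rad and linear speed of each of reel_100, reel_104, reel_108, reel_112 below 0.02 m/s and angular speed of each of reel_100, reel_104, reel_108, reel_112 below 0.2 rad/s and (y of reel_104 in the frame of rack_empty between 0.066 and 0.09 m or y of reel_104 in the frame of rack_empty between 0.014 and 0.038 m or y of reel_104 in the frame of rack_empty between -0.038 and -0.014 m or y of reel_104 in the frame of rack_empty between -0.09 and -0.066 m) and x of reel_104 in the frame of rack_empty between -0.01 and 0.01 m and z of reel_104 in the frame of rack_empty between 0.0533 and 0.0653 m and distance of reel_104 from where it was at the start of the episode between 0.235 and 0.285 m and (y of reel_108 in the frame of rack_empty between 0.066 and 0.09 m or y of reel_108 in the frame of rack_empty between 0.014 and 0.038 m or y of reel_108 in the frame of rack_empty between -0.038 and -0.014 m or y of reel_108 in the frame of rack_empty between -0.09 and -0.066 m) and x of reel_108 in the frame of rack_empty between -0.01 and 0.01 m and z of reel_108 in the frame of rack_empty between 0.0556 and 0.0676 m and distance of reel_108 from where it was at the start of the episode between 0.235 and 0.285 m and (y of reel_112 in the frame of rack_empty between 0.066 and 0.09 m or y of reel_112 in the frame of rack_empty between 0.014 and 0.038 m or y of reel_112 in the frame of rack_empty between -0.038 and -0.014 m or y of reel_112 in the frame of rack_empty between -0.09 and -0.066 m) and x of reel_112 in the frame of rack_empty between -0.01 and 0.01 m and z of reel_112 in the frame of rack_empty between 0.0579 and 0.0699 m and distance of reel_112 from where it was at the start of the episode between 0.235 and 0.285 m); the robot touches nothing.
It also fails if it takes over 90 s, if anything falls off the work surface, if the arm or the gripper's body presses on something with over 40 N, if the wrist force passes 120 N, or if a joint passes its speed limit or range.

ROBOT

A 6-joint arm with a two-finger parallel gripper is mounted at the origin on a cart in front of the work surface, level with it; the furniture and walls round the work are solid. World frame = base frame: x ahead of the robot, y to its left, z up, the work surface at z = 0. Lengths are in m, angles in rad, forces in N, time in s.
With the tool pointing down it reaches from about 0.375 to 0.975 m from the base axis. Payload 3.8 kg.
Tool frame: the origin (TCP) lies midway between the tips of the shut fingers; the grasp point (between the pads) lies 19 mm behind it; z points along the fingers, y is the line along which they close (so a half turn about z gives the same grasp; the last joint's range is limited). The gripper opens to 85 mm and grips with 20 to 120 N. Pads are 22 mm wide; open, the fingers measure 114 mm over their backs; the gripper's body (76 mm by 85 mm) begins 54 mm behind the grasp point. The pads swing forward as they close: fully open they stand 13 mm farther back than shut.
Start: joints at [1.211, 0.264, 1.604, -0, 1.274, -0.037], TCP at [0.214, 0.64, 0.206] pointing down, gripper open.
Joint ranges: [-2.63, 2.63], [-0.94, 2.18], [0.31, 2.57], [-1.31, 4.45], [0, 2.66], [-2.55, 2.55]. Speed limits (rad/s): [2.57, 2.57, 3.14, 3.14, 3.14, 3.14].

INTERFACE

Orientations are given as a rotation vector (axis times angle).
In Python, from workcell import status, read_camera, workorder, masks_of gives the robot as it stands.
- The arm moves only by the tool drive_tool, never from a script. Its argument "rows" is a list of rows, each a list of 7 numbers: the turn, a rotation vector about the tool's x, y, z in degrees, then the shift along the tool's x, y, z in m, then the opening, from 0 (shut) to 1 (fully open). In form: [[ax, ay, az, tx, ty, tz, claw], ...]. A call has 1 to 8 rows; each row shifts and turns the commanded pose from where the row before left it, along the tool's axes as they then stand; what a row does not reach is not made up. A row lasts 1/12 s, in which the tool goes at most 41.7 mm and 7.16 degrees, less where a joint would pass 70% of its speed; a pose out of reach is approached as far as the arm can. A call is refused whole if a number of a shift passes 0.0417 or a number of a turn 7.16, either way. A call with a gripper value outside its range is refused whole. The fingers move at their own pace and stop on an object; "force" is the grip in N (left out, the last holds). Time passes only in rows, so rows that do not move let the fingers close. It gives the time, the measured TCP pose, the force, the opening and the grip force at its end, in the units of the state.
- status.read_state(): the state, without advancing time (a new reading comes with each control period).
- read_camera(name): name is "scene" or "top"; returns a dict with "color" (480x640x3 uint8, red, green, blue), "intrinsics" (3x3 intrinsics, pixels), "D" ([k1, k2, p1, p2, k3] as OpenCV has them; the pictures are not rectified), "world_from_camera" (4x4, takes a point from camera to world coordinates). Camera axes: x right, y up, looking along -z (the intrinsics and any distortion apply to the point x, -y, -z); pixel columns grow to the right and rows downward; lengths in m; the calibration is good to about 2 mm. A picture is of the moment at which its call begins. There is no depth.
- workorder.finish_job(): hands the job in; it is judged then, once.
Trained networks look in a picture, given as the dict that the camera call returned (one of the last four; its "shot" number tells which), for a name from the list of things; names that differ only in an ending like _2 or _b are one class to them, and where a whole thing is asked for, a point or a joint stands for the part that bears it (a point fixed in the world has none). Each returns a list of dicts, best first, with "score" (0 to 1); they miss things now and then, are a little off and sometimes report something else, mostly with a low value. They report only what shows in the picture. A call takes as long as a camera call.
- masks_of(picture, name): "mask" (480x640 bool, what is visible of it) and "bbox" ([left, top, right, bottom] in pixels, round what is visible of it).
The state is a dict: "time": time; "q": joint angles; "joint_vel": joint speeds; "joint_torque": joint torques, N m; "tool_pos": TCP position; "tcp_rot": TCP orientation; "wrist_force": force on the tool from outside, world axes, zero at the start; "torque": the same for the moment, N m; "width": opening from 0.0 (shut) to 1.0 (fully open); "grip_force": force on a finger pad.
Only numpy, scipy, OpenCV 4.12 (cv2) and the standard library are available. Lean on these libraries where they do the work, as an engineer would, in place of code of your own. Each camera call takes 0.05 s, during which the arm holds its last target. There are 200 camera calls.

## Working session

There is one attempt and no reset: what is moved stays moved. The work goes in short steps, Python scripts to look and compute and a tool call to move; the robot and the scene stay as the last step left them, time stands still between calls to the robot, and variables do not carry over. Pictures are saved under pics/ and viewed, at most 14 in all, crops included, and the job is handed in when it is done.

Besides the shell and the picture viewer there is one more tool, called by a JSON object that holds its "fn" and its "kwargs", one argument or row to a line. drive_tool: Moves the arm, as the interface text tells. Its arguments: {"type":"object","properties":{"rows":{"type":"array"},"force":{"type":"number"}},"required":["rows"]}

```bash
mkdir -p pics; cat > h.py <<'E'
import numpy as np, cv2, pickle
from workcell import status, read_camera, workorder, masks_of
NAMES=["reel_100","reel_104","reel_108","reel_112","rack_full","rack_empty"]
def ray(p,uv):
    n=cv2.undistortPoints(np.array(uv,float).reshape(-1,1,2),p["intrinsics"],np.array(p["D"],float)).reshape(-1,2)
    d=np.c_[n[:,0],-n[:,1],-np.ones(len(n))]; T=np.array(p["world_from_camera"])
    return T[:3,3], d@T[:3,:3].T
def plane(p,uv,z):
    o,d=ray(p,uv); return o+d*((z-o[2])/d[:,2])[:,None]
def proj(p,X):
    T=np.linalg.inv(np.array(p["world_from_camera"])); c=np.atleast_2d(X)@T[:3,:3].T+T[:3,3]
    c=c*[1,-1,-1]
    return cv2.projectPoints(c,np.zeros(3),np.zeros(3),p["intrinsics"],np.array(p["D"],float))[0].reshape(-1,2)
def tri(p1,u1,p2,u2):
    o1,d1=ray(p1,u1);o2,d2=ray(p2,u2);d1=d1[0]/np.linalg.norm(d1[0]);d2=d2[0]/np.linalg.norm(d2[0])
    s=np.linalg.lstsq(np.c_[d1,-d2],o2-o1,rcond=None)[0]
    a,b=o1+s[0]*d1,o2+s[1]*d2; return (a+b)/2,np.linalg.norm(a-b)
E
python3 - <<'E'
from h import *
np.set_printoptions(precision=4,suppress=True)
D={}
for c in ("scene","top"):
    p=read_camera(c); cv2.imwrite(f"pics/{c}0.png",p["color"][:,:,::-1]); print(c,p["intrinsics"].tolist() if hasattr(p["intrinsics"],'tolist') else p["intrinsics"],p["D"]);print(np.array(p["world_from_camera"]))
    for n in NAMES:
        m=masks_of(p,n); print(n,[(round(x["score"],2),np.round(x["bbox"]).tolist(),np.argwhere(x["mask"]).mean(0)[::-1].round(1).tolist()) for x in m[:3]]); D[c,n]=m
    D[c]=p
pickle.dump(D,open("d0.pkl","wb")); print(status.read_state())
E
```

```text
scene [[440.8242058805538, 0.0, 329.7876975186922], [0.0, 440.8242058805538, 237.41165916493495], [0.0, 0.0, 1.0]] [-0.0436  0.      0.      0.      0.    ]
[[ 0.6392  0.5297 -0.5576  0.0346]
 [-0.7691  0.4367 -0.4667 -0.4189]
 [-0.0038  0.7271  0.6865  0.6485]
 [ 0.      0.      0.      1.    ]]
reel_100 [(0.95, [264.0, 185.0, 300.0, 231.0], [276.7, 203.0]), (0.95, [302.0, 194.0, 338.0, 249.0], [317.1, 219.6]), (0.93, [324.0, 207.0, 361.0, 259.0], [339.7, 232.3])]
reel_104 [(0.95, [264.0, 185.0, 300.0, 231.0], [276.7, 203.0]), (0.95, [302.0, 194.0, 338.0, 249.0], [317.1, 219.6]), (0.93, [324.0, 207.0, 361.0, 259.0], [339.7, 232.3])]
reel_108 [(0.95, [264.0, 185.0, 300.0, 231.0], [276.7, 203.0]), (0.95, [302.0, 194.0, 338.0, 249.0], [317.1, 219.6]), (0.93, [324.0, 207.0, 361.0, 259.0], [339.7, 232.3])]
reel_112 [(0.95, [264.0, 185.0, 300.0, 231.0], [276.7, 203.0]), (0.95, [302.0, 194.0, 338.0, 249.0], [317.1, 219.6]), (0.93, [324.0, 207.0, 361.0, 259.0], [339.7, 232.3])]
rack_full [(0.97, [259.0, 218.0, 361.0, 276.0], [311.4, 247.0])]
rack_empty [(0.77, [357.0, 253.0, 481.0, 350.0], 
[... 956 characters left out ...]
 200.0, 277.0, 256.0], [268.7, 228.3])]
rack_full [(0.81, [227.0, 204.0, 338.0, 261.0], [290.6, 236.0])]
rack_empty [(0.7, [360.0, 199.0, 477.0, 264.0], [422.6, 233.4]), (0.39, [261.0, 203.0, 275.0, 256.0], [268.9, 227.7])]
{'time': 0.7, 'q': array([ 1.2111,  0.2638,  1.6039, -0.    ,  1.2737, -0.0369]), 'joint_vel': array([ 0.0013, -0.001 ,  0.0001,  0.0005,  0.0012,  0.0001]), 'joint_torque': array([  0.0007, -51.4852, -36.7601,   0.0002,   0.0008,   0.    ]), 'tool_pos': array([0.2141, 0.6402, 0.2059]), 'tcp_rot': array([0.5049, 3.1007, 0.0002]), 'wrist_force': array([ 0.3202, -1.0324, -1.1776]), 'torque': array([ 0.0226, -0.0415, -0.0087]), 'grip_force': 0.0, 'width': 1.0034893023846665}
```

```bash
python3 - <<'E'
import cv2
a=cv2.imread("pics/top0.png")[180:280,210:490]; cv2.imwrite("pics/topc.png",cv2.resize(a,None,fx=2.85,fy=2.85,interpolation=cv2.INTER_CUBIC))
a=cv2.imread("pics/scene0.png")[160:360,240:500]; cv2.imwrite("pics/scenec.png",cv2.resize(a,None,fx=3,fy=3,interpolation=cv2.INTER_CUBIC))
E
```

```text
(no output)
```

View pics/topc.png

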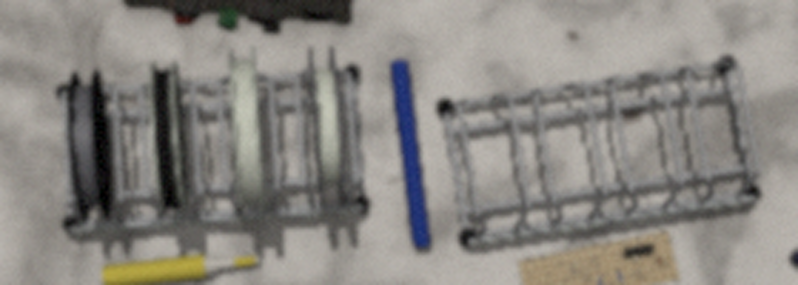

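View pics/scenec.png

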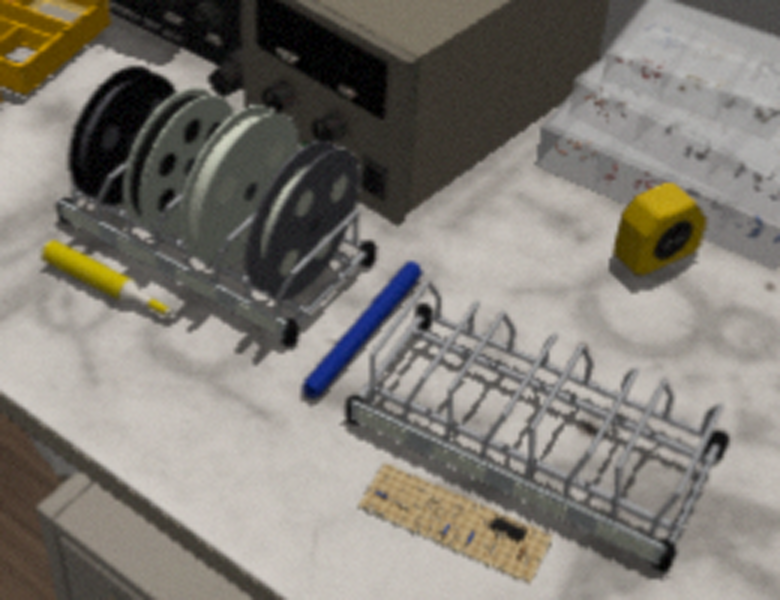

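Top view: rack_full is on the left and rack_empty on the right, turned by about 8°. From the left, the reels are black (100), white with black tape (104), white with white tape (112) and grey (108). Behind rack_full stands an instrument box. Next I measure the racks from their black corner caps in both views.

```bash
cat > fit.py <<'E'
from h import *
from scipy.optimize import least_squares
np.set_printoptions(precision=4,suppress=True)
D=pickle.load(open("d0.pkl","rb"))
def refine(p,uv):
    g=cv2.GaussianBlur(cv2.cvtColor(p["color"],cv2.COLOR_RGB2GRAY),(3,3),0).astype(float)
    u,v=np.round(uv).astype(int);r=3;w=g[v-r:v+r+1,u-r:u+r+1];k=np.clip(95-w,0,None)
    if k.sum()<60: return np.array(uv)
    yy,xx=np.mgrid[v-r:v+r+1,u-r:u+r+1];return np.array([(xx*k).sum(),(yy*k).sum()])/k.sum()
# order FL, BL, FR, BR  (front = near the robot)
C={"full":{"top":[(72,224),(64,90),(362,208),(351,75)],"scene":[(67,212),None,(290,332),(368,254)]},
   "empty":{"top":[(467,238),(446,107),(754,196),(726,65)],"scene":[(354,410),(423,317),(663,555),(716,445)]}}
S=np.array([[-1,1],[1,1],[-1,-1],[1,-1]])
for k in C:
    obs=[]
    for c,(s,o) in {"top":(2.85,(210,180)),"scene":(3,(240,160))}.items():
        for i,q in enumerate(C[k][c]):
            if q is None: continue
            uv=(np.array(q)+.5)/s+o-.5; r=refine(D[c],uv); 
            if np.hypot(*(r-uv))>2.5: r=uv
            obs.append((c,i,r))
    for i in range(4):
        t=[o[2] for o in obs if o[1]==i]
        if len(t)==2: print(k,i,tri(D["top"],t[0],D["scene"],t[1]))
    def f(x):
        a=x[2];R=np.array([[np.cos(a),-np.sin(a)],[np.sin(a),np.cos(a)]])
        P=np.c_[(S*x[4:6])@R.T+x[:2],np.full(4,x[3])]
        return np.concatenate([proj(D[c],P[i])[0]-r for c,i,r in obs])
    s=least_squares(f,[.45,.1 if k=="full" else -.15,.1,.02,.05,.1],loss="soft_l1")
    print(k,"x y yaw z hx hy",s.x,"res",s.fun.round(1).reshape(-1,2).tolist())
E
python3 fit.py
```

```text
full 0 (array([0.4812, 0.1485, 0.0011]), np.float64(0.002149268020638217))
full 2 (array([ 0.4895, -0.0521,  0.0079]), np.float64(0.003205570946959598))
full 3 (array([ 0.582 , -0.0484,  0.0082]), np.float64(0.0007458655443917214))
full x y yaw z hx hy [0.5315 0.0493 0.0463 0.0066 0.0466 0.0994] res [[0.3, 0.5], [-0.4, -0.0], [0.6, -0.6], [-0.2, -0.2], [0.6, -1.3], [-0.8, 0.6], [-0.3, 0.3]]
empty 0 (array([ 0.465 , -0.1239,  0.0083]), np.float64(0.0008350647686436546))
empty 1 (array([ 0.5564, -0.1129,  0.0096]), np.float64(0.002963529548587135))
empty 2 (array([ 0.4936, -0.3234,  0.0049]), np.float64(0.0010293660108876479))
empty 3 (array([ 0.5813, -0.3094,  0.0105]), np.float64(0.004524076352102401))
empty x y yaw z hx hy [ 0.5244 -0.2174  0.1351  0.0081  0.0461  0.1002] res [[0.1, 0.0], [0.0, -0.4], [0.4, 0.3], [1.1, -1.5], [0.5, 0.1], [-1.2, 0.3], [-0.6, -0.7], [-0.5, 0.5]]
```

```bash
cat > ov.py <<'E'
from h import *
def W(pose,P):
    x,y,a=pose;P=np.atleast_2d(np.array(P,float));c,s=np.cos(a),np.sin(a)
    return np.c_[x+c*P[:,0]-s*P[:,1],y+s*P[:,0]+c*P[:,1],P[:,2]]
SL=[.078,.026,-.026,-.078]
def overlay(p,full,empty,reels,crop,s,fn):
    u0,v0,u1,v1=crop
    im=cv2.resize(p["color"][v0:v1,u0:u1,::-1],None,fx=s,fy=s,interpolation=cv2.INTER_CUBIC)
    def L(X,col):
        q=(proj(p,X)-[u0,v0]+.5)*s; cv2.polylines(im,[np.round(q*8).astype(int).reshape(-1,1,2)],False,col,1,cv2.LINE_AA,3)
    t=np.linspace(0,2*np.pi,60)
    for P in (full,empty):
        for x in (-.028,.028): L(W(P,[(x,-.1,.015),(x,.1,.015)]),(0,255,255))
        for y in SL: L(W(P,[(-.0525,y,.054),(.0525,y,.054)]),(255,0,255)) if P is empty else None
        L(W(P,[(-.0525,-.1015,0),(.0525,-.1015,0),(.0525,.1015,0),(-.0525,.1015,0),(-.0525,-.1015,0)]),(0,0,255))
    for P,y,d,zc in reels:
        for o in (-.008,.008): L(W(P,np.c_[d/2*np.cos(t),t*0+y+o,zc+d/2*np.sin(t)]),(0,255,0))
    cv2.imwrite(fn,im)
DZ={100:(.1,.057),104:(.104,.059),108:(.108,.062),112:(.112,.064)}
E
python3 - <<'E'
from ov import *
D=pickle.load(open("d0.pkl","rb"))
F=(.5315,.0493,.0463);E=(.5244,-.2174,.1351)
R=[(F,y,*DZ[d]) for y,d in zip(SL,(100,104,112,108))]
overlay(D["top"],F,E,R,(210,180,490,280),2.85,"pics/o1.png")
overlay(D["scene"],F,E,R,(240,160,500,360),3,"pics/o2.png")
E
```

```text
(no output)
```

View pics/o1.png

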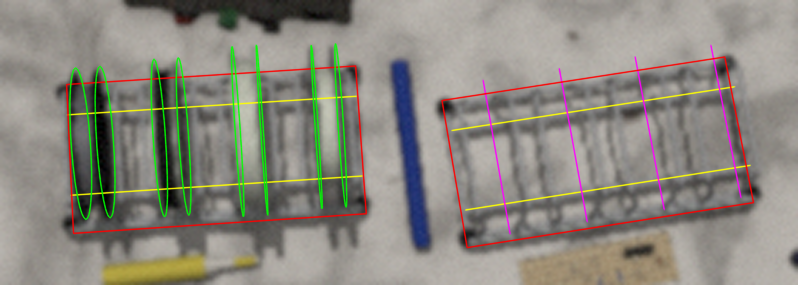

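View pics/o2.png

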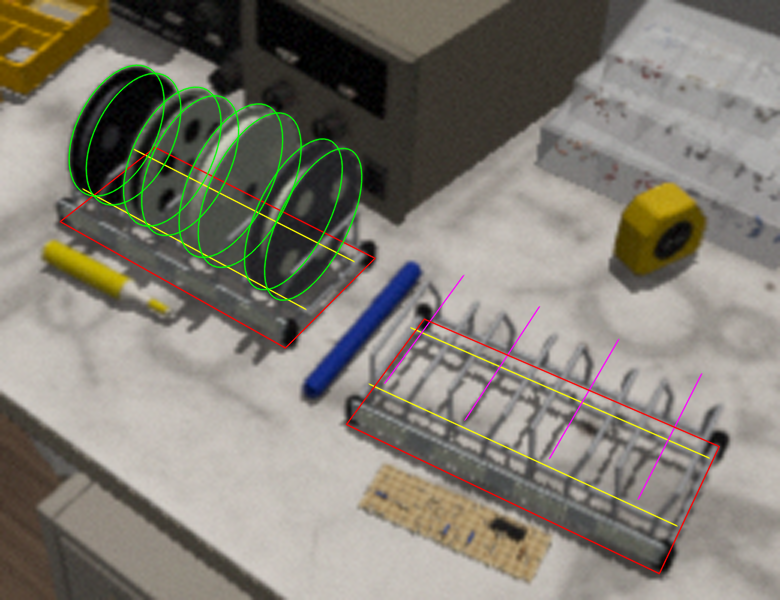

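The overlay fits in both views to about 1 px, about 2 mm. The reel rims and heights agree, and reel_108 is perhaps 1 mm further left. I'll take slots 4, 3, 2, 1 in that order, so no reel ever passes over another. Next is a small planning helper.

```bash
cat > plan.py <<'E'
from ov import *
from scipy.spatial.transform import Rotation as Ro
F=(.5315,.0493,.0463);E=(.5244,-.2174,.1351)
def go(*targets):
    """targets: (x,y,z,yaw) yaw of tool y axis from world y; prints turn about tool z then shift in the turned frame"""
    s=status.read_state(); p=np.array(s["tool_pos"]);R=Ro.from_rotvec(s["tcp_rot"])
    print("t",s["time"],"w",round(s["width"],3),"grip",s["grip_force"],"F",np.round(s["wrist_force"],1),"q",np.round(s["q"],2))
    for x,y,z,a in targets:
        Rt=Ro.from_matrix(np.c_[[-np.cos(a),-np.sin(a),0],[-np.sin(a),np.cos(a),0],[0,0,-1]])
        d=(R.inv()*Rt).as_rotvec(degrees=True); sh=Rt.inv().apply(np.array([x,y,z])-p)
        print("turn",d.round(2),"shift mm",(sh*1e3).round(1)); p,R=np.array([x,y,z]),Rt
def slot(P,i,z,dx=0,dy=0):
    return (*W(P,[dx,SL[i-1]+dy,0])[0][:2],z,P[2])
E
python3 - <<'E'
from plan import *
go(slot(F,4,.2,0,.001),slot(F,4,.085,0,.001))
E
```

```text
t 0.7 w 1.003 grip 0.0 F [ 0.3 -1.  -1.2] q [ 1.21  0.26  1.6  -0.    1.27 -0.04]
turn [ 1.000e-02  0.000e+00 -2.115e+01] shift mm [-289.7 -681.9    5.9]
turn [0. 0. 0.] shift mm [  0.   0. 115.]
```

{"fn": "drive_tool", "kwargs": {
  "rows": [
    [0,0,-7.05,0,0,0,0.47],
    [0,0,-7.05,0,0,0,0.47],
    [0,0,-7.05,0,0,0,0.47],
    [0,0,0,-0.0145,-0.034,0,0.47],
    [0,0,0,-0.0145,-0.034,0,0.47],
    [0,0,0,-0.0145,-0.034,0,0.47],
    [0,0,0,-0.0145,-0.034,0,0.47],
    [0,0,0,-0.0145,-0.034,0,0.47]
  ],
  "force": 30
}}

```text
time: 1.37
tool_pos: [0.2948, 0.4722, 0.2059]
tcp_rot: [-0.074, 3.14, 0.0]
wrist_force: [1.3, 0.5, 0.6]
width: 0.468
grip_force: 0.0
```

{"fn": "drive_tool", "kwargs": {
  "rows": [
    [0,0,0,-0.0145,-0.034,0,0.47],
    [0,0,0,-0.0145,-0.034,0,0.47],
    [0,0,0,-0.0145,-0.034,0,0.47],
    [0,0,0,-0.0145,-0.034,0,0.47],
    [0,0,0,-0.0145,-0.034,0,0.47],
    [0,0,0,-0.0145,-0.034,0,0.47],
    [0,0,0,-0.0145,-0.034,0,0.47],
    [0,0,0,-0.0145,-0.034,0,0.47]
  ]
}}

```text
time: 2.03
tool_pos: [0.4234, 0.2057, 0.2062]
tcp_rot: [-0.073, 3.14, 0.001]
wrist_force: [0.1, 1.0, -0.9]
width: 0.468
grip_force: 0.0
```

{"fn": "drive_tool", "kwargs": {
  "rows": [
    [0,0,0,-0.0145,-0.034,0,0.47],
    [0,0,0,-0.0145,-0.034,0,0.47],
    [0,0,0,-0.0145,-0.034,0,0.47],
    [0,0,0,-0.0145,-0.034,0,0.47],
    [0,0,0,-0.0145,-0.034,0,0.47],
    [0,0,0,-0.0145,-0.034,0,0.47],
    [0,0,0,-0.0145,-0.034,0,0.47],
    [0,0,0,0,0,0,0.47]
  ]
}}

```text
time: 2.7
tool_pos: [0.5379, -0.0313, 0.2062]
tcp_rot: [-0.065, 3.138, -0.005]
wrist_force: [0.3, 0.3, 0.3]
width: 0.469
grip_force: 0.0
```

```bash
python3 - <<'E'
from plan import *
go(slot(F,4,.2,0,.001),slot(F,4,.085,0,.001))
p=read_camera("scene"); overlay(p,F,E,[],(240,110,500,310),3,"pics/a1.png")
E
```

```text
t 2.7 w 0.469 grip 0.0 F [0.3 0.3 0.3] q [-0.1   0.    1.9  -0.    1.24 -1.71]
turn [-0.19  0.14 -0.26] shift mm [2.6 3.8 6.2]
turn [0. 0. 0.] shift mm [  0.   0. 115.]
```

View pics/a1.png

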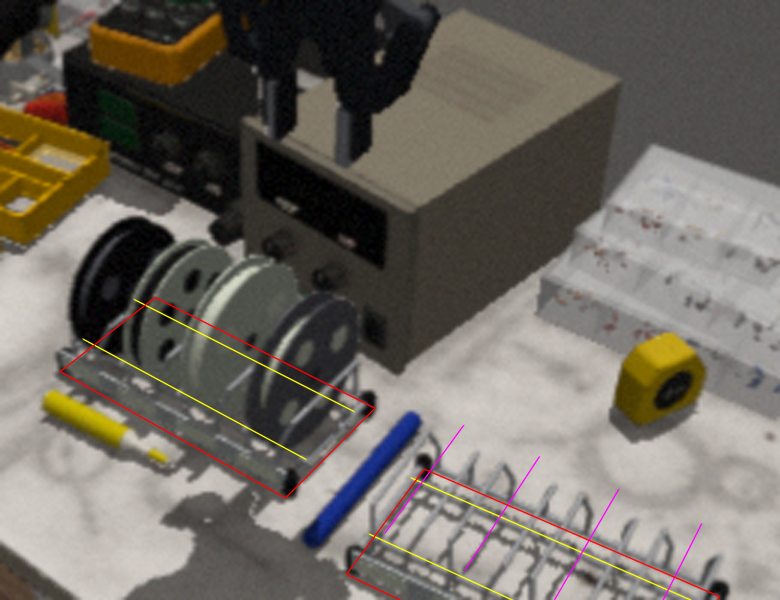

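The gripper is above reel_108, with its fingers at crop px (275,130) and (352,155). I'll let it settle while lowering halfway, then correct.

{"fn": "drive_tool", "kwargs": {
  "rows": [
    [0,0,0,0,0,0.02,0.47],
    [0,0,0,0,0,0.02,0.47],
    [0,0,0,0,0,0.02,0.47],
    [0,0,0,0,0,0,0.47],
    [0,0,0,0,0,0,0.47]
  ]
}}

```text
time: 3.17
tool_pos: [0.5337, -0.0247, 0.1447]
tcp_rot: [0.074, -3.137, -0.001]
wrist_force: [-0.3, -0.1, 1.0]
width: 0.471
grip_force: 0.0
```

```bash
python3 - <<'E'
from plan import *
go(slot(F,4,.085,0,.001))
p=read_camera("top"); cv2.imwrite("pics/a2.png",cv2.resize(p["color"][150:290,210:410,::-1],None,fx=4,fy=4,interpolation=cv2.INTER_CUBIC))
E
```

```text
t 3.1667 w 0.471 grip 0.0 F [-0.3 -0.1  1. ] q [-0.09  0.05  1.97  0.    1.13 -1.71]
turn [ 0.04 -0.19  0.05] shift mm [-1.2 -3.  59.7]
```

View pics/a2.png

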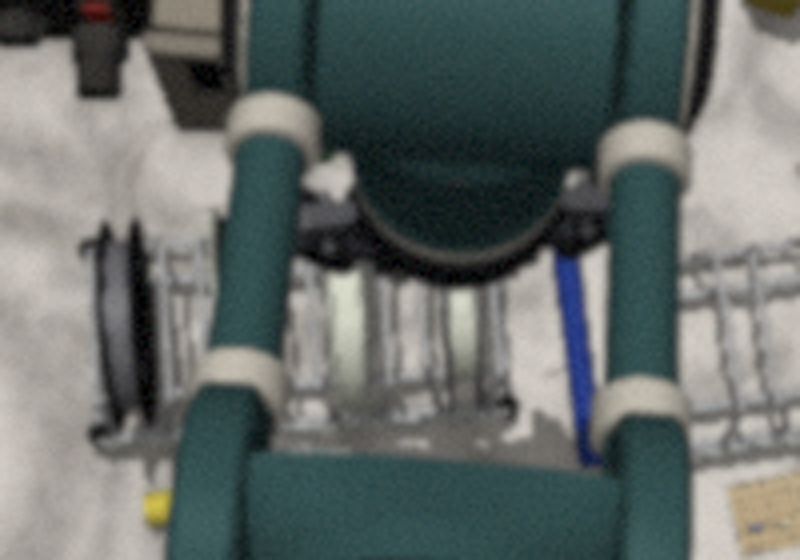

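The top view is mostly hidden by the arm, so I continue on numbers: down 60 mm, corrected 2 mm, then close.

{"fn": "drive_tool", "kwargs": {
  "rows": [
    [0,0,0,-0.001,-0.002,0.015,0.47],
    [0,0,0,0,0,0.02,0.47],
    [0,0,0,0,0,0.015,0.47],
    [0,0,0,0,0,0.01,0.47],
    [0,0,0,0,0,0,0.47],
    [0,0,0,0,0,0,0.47]
  ]
}}

```text
time: 3.72
tool_pos: [0.5369, -0.0274, 0.0866]
tcp_rot: [-0.073, 3.14, -0.0]
wrist_force: [0.1, 0.1, 0.1]
width: 0.474
grip_force: 0.0
```

{"fn": "drive_tool", "kwargs": {
  "rows": [
    [0,0,0,0,0,0,0.3],
    [0,0,0,0,0,0,0.2],
    [0,0,0,0,0,0,0.1],
    [0,0,0,0,0,0,0.1],
    [0,0,0,0,0,0,0.1],
    [0,0,0,0,0,0,0.1]
  ],
  "force": 30
}}

```text
time: 4.22
tool_pos: [0.5377, -0.0278, 0.0872]
tcp_rot: [-0.073, 3.138, -0.0]
wrist_force: [0.1, -0.3, 5.7]
width: 0.171
grip_force: 29.6
```

{"fn": "drive_tool", "kwargs": {
  "rows": [
    [0,0,0,0,0,-0.008,0.1],
    [0,0,0,0,0,-0.014,0.1],
    [0,0,0,0,0,-0.018,0.1],
    [0,0,0,0,0,-0.018,0.1],
    [0,0,0,0,0,-0.014,0.1],
    [0,0,0,0,0,-0.008,0.1],
    [0,0,0,0,0,0,0.1],
    [0,0,0,0,0,0,0.1]
  ]
}}

```text
time: 4.88
tool_pos: [0.5362, -0.0277, 0.1657]
tcp_rot: [-0.073, 3.141, -0.0]
wrist_force: [0.1, -0.1, -0.8]
width: 0.17
grip_force: 29.3
```

```bash
python3 - <<'E'
from plan import *
go(slot(E,4,.165),slot(E,4,.1))
p=read_camera("scene"); cv2.imwrite("pics/a3.png",cv2.resize(p["color"][110:310,240:500,::-1],None,fx=3,fy=3,interpolation=cv2.INTER_CUBIC))
E
```

```text
t 4.8833 w 0.17 grip 29.28409606218338 F [ 0.1 -0.1 -0.8] q [-0.1   0.03  1.94 -0.    1.17 -1.71]
turn [-0.   -0.   -5.09] shift mm [  37.3 -264.4    0.7]
turn [0. 0. 0.] shift mm [ 0.  0. 65.]
```

View pics/a3.png

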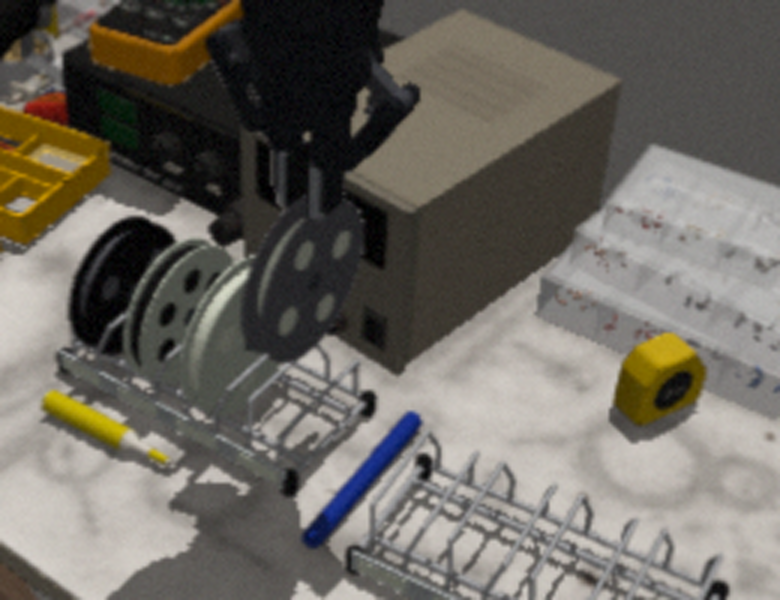

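Reel_108 hangs upright from the fingers at crop px (305,275), clear of the rack. Now I carry it to empty slot 4.

{"fn": "drive_tool", "kwargs": {
  "rows": [
    [0,0,-2.5,0,0,0,0.1],
    [0,0,-2.6,0,0,0,0.1],
    [0,0,0,0.002,-0.014,0,0.1],
    [0,0,0,0.004,-0.028,0,0.1],
    [0,0,0,0.004,-0.03,0,0.1],
    [0,0,0,0.004,-0.03,0,0.1],
    [0,0,0,0.004,-0.03,0,0.1],
    [0,0,0,0.004,-0.03,0,0.1]
  ]
}}

```text
time: 5.6
tool_pos: [0.5351, -0.192, 0.1639]
tcp_rot: [0.213, -3.132, -0.002]
wrist_force: [0.1, 0.6, -1.5]
width: 0.164
grip_force: 29.3
```

{"fn": "drive_tool", "kwargs": {
  "rows": [
    [0,0,0,0.004,-0.03,0,0.1],
    [0,0,0,0.004,-0.03,0,0.1],
    [0,0,0,0.004,-0.024,0,0.1],
    [0,0,0,0.003,-0.014,0,0.1],
    [0,0,0,0,-0.004,0,0.1],
    [0,0,0,0,0,0.01,0.1],
    [0,0,0,0,0,0.01,0.1],
    [0,0,0,0,0,0,0.1]
  ]
}}

```text
time: 6.27
tool_pos: [0.5334, -0.2915, 0.142]
tcp_rot: [0.214, -3.13, -0.006]
wrist_force: [-0.5, 0.2, -1.8]
width: 0.166
grip_force: 29.3
```

```bash
python3 - <<'E'
from plan import *
go(slot(E,4,.165),slot(E,4,.1))
p=read_camera("scene"); q=read_camera("top")
pickle.dump((p,q),open("d1.pkl","wb"))
a=cv2.resize(p["color"][190:370,340:510,::-1],None,fx=3,fy=3,interpolation=cv2.INTER_CUBIC)
b=cv2.resize(q["color"][160:280,370:500,::-1],None,fx=2.2,fy=3,interpolation=cv2.INTER_CUBIC)
im=np.zeros((540,800,3),np.uint8); im[:a.shape[0],:a.shape[1]]=a; im[:b.shape[0],a.shape[1]:a.shape[1]+b.shape[1]]=b
cv2.imwrite("pics/a4.png",im)
E
```

```text
t 6.2667 w 0.166 grip 29.345827996730804 F [-0.5  0.2 -1.8] q [-0.54  0.19  1.82  0.    1.14 -2.25]
turn [ 0.24 -0.26  0.08] shift mm [ -1.1  -3.3 -23. ]
turn [0. 0. 0.] shift mm [ 0.  0. 65.]
```

View pics/a4.png

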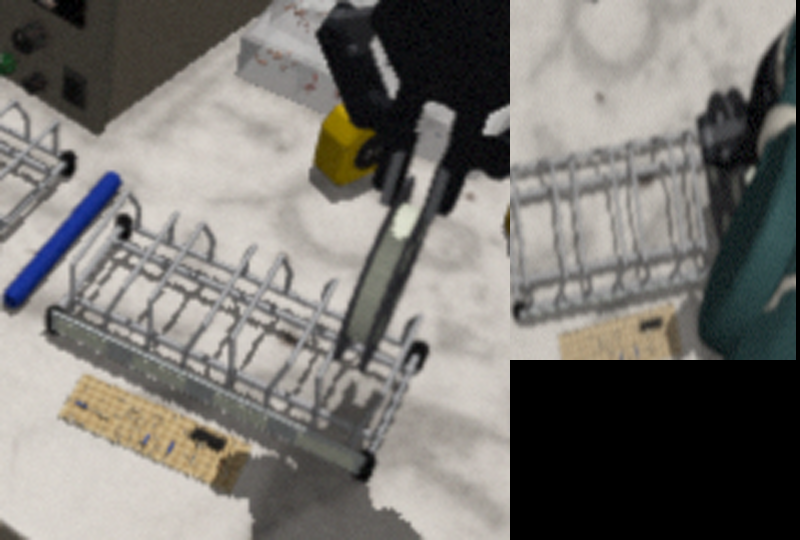

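Reel_108 hovers above slot 4 (crop px 355,355, between the last two hoops). Before inserting, I check the rack_empty pose with hoop lines in both initial views.

```bash
python3 - <<'E'
from plan import *
D=pickle.load(open("d0.pkl","rb"))
def ov(p,crop,s):
    u0,v0,u1,v1=crop
    im=cv2.resize(p["color"][v0:v1,u0:u1,::-1],None,fx=s,fy=s,interpolation=cv2.INTER_CUBIC)
    for y in SL:
        for sg,c in ((1,(0,0,255)),(-1,(0,200,0))):
            q=(proj(p,W(E,[(-.035,y+sg*.0175,.052),(.035,y+sg*.0175,.052)]))-[u0,v0]+.5)*s
            cv2.polylines(im,[np.round(q*8).astype(int).reshape(-1,1,2)],False,c,1,cv2.LINE_AA,3)
    return im
a=ov(D["top"],(355,195,485,270),6); b=ov(D["scene"],(350,245,490,360),6)
a=a[:,:780];b=b
print(a.shape,b.shape)
im=np.zeros((600,800,3),np.uint8); a=cv2.resize(a,None,fx=.75,fy=.75,interpolation=cv2.INTER_AREA);b=cv2.resize(b,None,fx=.65,fy=.65,interpolation=cv2.INTER_AREA)
cv2.imwrite("pics/b1.png",np.vstack([np.pad(x,((0,0),(0,max(0,600-x.shape[1])),(0,0)))[:, :600] for x in (a,b[:min(b.shape[0],600-a.shape[0])])]))
E
```

```text
(450, 780, 3) (690, 840, 3)
```

View pics/b1.png

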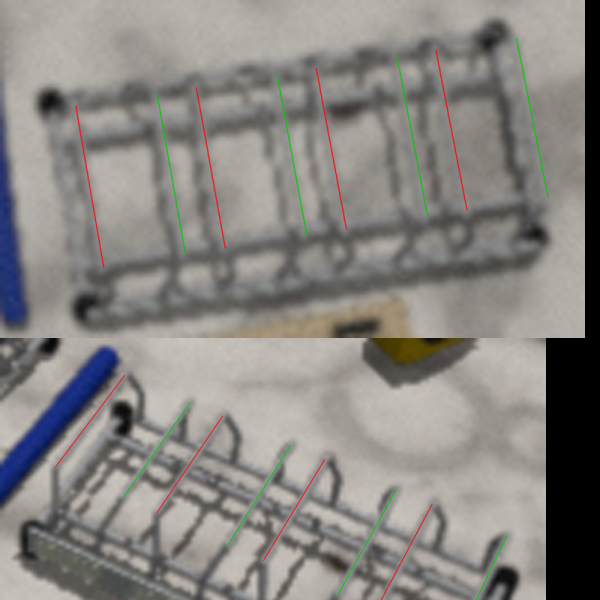

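In the scene view the modelled hoop tops coincide with the real ones at all eight hoops, for example crop px (128,375) and (507,535), so the rack pose holds. I check where the arm has settled.

{"fn": "drive_tool", "kwargs": {
  "rows": [
    [0,0,0,0,0,0,0.1],
    [0,0,0,0,0,0,0.1],
    [0,0,0,0,0,0,0.1]
  ]
}}

```text
time: 6.62
tool_pos: [0.5358, -0.2939, 0.1464]
tcp_rot: [-0.213, 3.133, -0.001]
wrist_force: [-0.4, 0.1, -0.4]
width: 0.167
grip_force: 29.4
```

```bash
python3 - <<'E'
from plan import *
go(slot(E,4,.165),slot(E,4,.1))
E
```

```text
t 6.6167 w 0.167 grip 29.366848468780518 F [-0.4  0.1 -0.4] q [-0.54  0.19  1.81  0.    1.14 -2.25]
turn [-0.04  0.05  0.05] shift mm [  1.   -0.6 -18.6]
turn [0. 0. 0.] shift mm [ 0.  0. 65.]
```

{"fn": "drive_tool", "kwargs": {
  "rows": [
    [0,0,0,0,0,0.01,0.1],
    [0,0,0,0,0,0.012,0.1],
    [0,0,0,0,0,0.012,0.1],
    [0,0,0,0,0,0.01,0.1],
    [0,0,0,0,0,0.006,0.1],
    [0,0,0,0,0,0.004,0.1],
    [0,0,0,0,0,0,0.1],
    [0,0,0,0,0,0,0.1]
  ]
}}

```text
time: 7.28
tool_pos: [0.5353, -0.2943, 0.0915]
tcp_rot: [0.212, -3.134, -0.0]
wrist_force: [-0.1, 0.3, -0.5]
width: 0.167
grip_force: 29.4
```

```bash
python3 - <<'E'
from plan import *
go(slot(E,4,.087))
p=read_camera("scene")
cv2.imwrite("pics/a5.png",cv2.resize(p["color"][200:370,340:510,::-1],None,fx=3.5,fy=3.5,interpolation=cv2.INTER_CUBIC))
E
```

```text
t 7.2833 w 0.167 grip 29.367763996124268 F [-0.1  0.3 -0.5] q [-0.54  0.24  1.86 -0.    1.05 -2.25]
turn [ 0.01 -0.02  0.01] shift mm [ 0.5 -0.3  4.5]
```

View pics/a5.png

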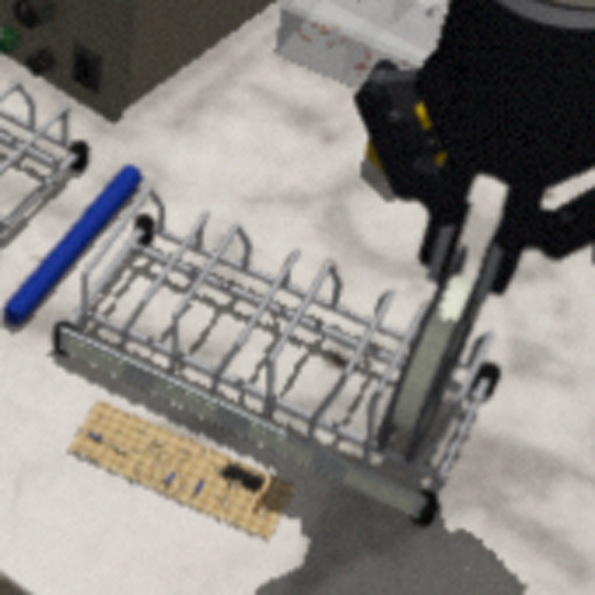

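Reel_108 is in slot 4 between its hoops (crop px 420,390), with no contact force. I lower the last 4 mm, open and rise.

{"fn": "drive_tool", "kwargs": {
  "rows": [
    [0,0,0,0,0,0.002,0.1],
    [0,0,0,0,0,0.002,0.1],
    [0,0,0,0,0,0,0.1],
    [0,0,0,0,0,0,0.22],
    [0,0,0,0,0,0,0.3],
    [0,0,0,0,0,0,0.4],
    [0,0,0,0,0,0,0.47],
    [0,0,0,0,0,0,0.47]
  ]
}}

```text
time: 8.0
tool_pos: [0.5353, -0.2942, 0.0878]
tcp_rot: [0.212, -3.134, 0.0]
wrist_force: [-0.2, 0.6, -0.1]
width: 0.47
grip_force: 0.0
```

{"fn": "drive_tool", "kwargs": {
  "rows": [
    [0,0,0,0,0,-0.008,0.47],
    [0,0,0,0,0,-0.02,0.47],
    [0,0,0,0,0,-0.025,0.47],
    [0,0,0,0,0,-0.02,0.47],
    [0,0,0,0,0,-0.007,0.47],
    [0,0,2.5,0,0,0,0.47],
    [0,0,2.6,0,0,0,0.47],
    [0,0,0,0,0,0,0.47]
  ]
}}

```text
time: 8.67
tool_pos: [0.5353, -0.2942, 0.1679]
tcp_rot: [-0.071, 3.141, -0.0]
wrist_force: [-0.4, 0.4, -0.3]
width: 0.469
grip_force: 0.0
```

```bash
python3 - <<'E'
from plan import *
go(slot(F,3,.165))
p=read_camera("scene")
for m in masks_of(p,"reel_108"): print(m["score"],m["bbox"])
pickle.dump(p,open("d2.pkl","wb"))
R=[(E,SL[3],*DZ[108])]
overlay(p,F,E,R,(340,200,510,370),3.5,"pics/a6.png")
E
```

```text
t 8.6667 w 0.469 grip 0.0 F [-0.4  0.4 -0.3] q [-0.54  0.17  1.79 -0.    1.18 -2.16]
turn [-0.    0.   -0.06] shift mm [-12.1 317.3   2.9]
0.77 [451.0, 272.7, 483.4, 333.5]
0.64 [283.1, 189.3, 315.8, 238.2]
0.61 [264.0, 182.9, 298.7, 227.7]
0.59 [300.7, 195.3, 340.7, 247.7]
```

View pics/a6.png

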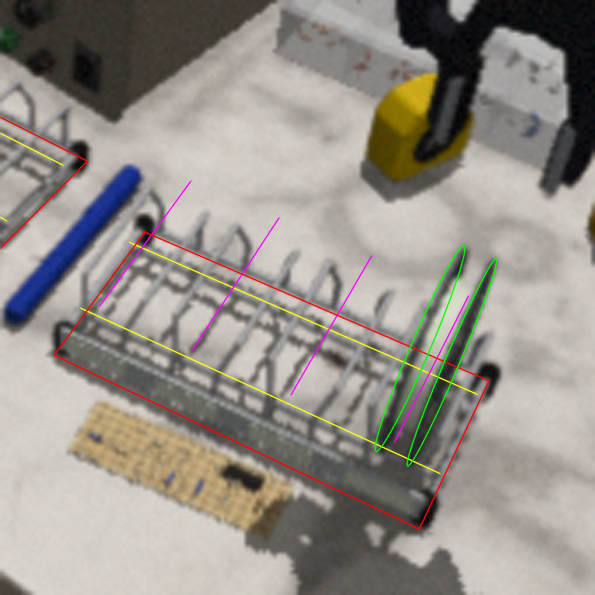

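Reel_108 stands released in slot 4 and matches the seated model. Next is reel_112 in slot 3.

{"fn": "drive_tool", "kwargs": {
  "rows": [
    [0,0,0,0,0.014,0,0.47],
    [0,0,0,-0.001,0.028,0,0.47],
    [0,0,0,-0.001,0.03,0,0.47],
    [0,0,0,-0.001,0.03,0,0.47],
    [0,0,0,-0.001,0.03,0,0.47],
    [0,0,0,-0.001,0.03,0,0.47],
    [0,0,0,-0.001,0.03,0,0.47],
    [0,0,0,-0.001,0.03,0,0.47]
  ]
}}

```text
time: 9.43
tool_pos: [0.5312, -0.0698, 0.1674]
tcp_rot: [0.074, -3.14, -0.001]
wrist_force: [-0.2, -0.1, 0.7]
width: 0.464
grip_force: 0.0
```

{"fn": "drive_tool", "kwargs": {
  "rows": [
    [0,0,0,-0.001,0.03,0,0.47],
    [0,0,0,-0.001,0.03,0,0.47],
    [0,0,0,-0.001,0.02,0,0.47],
    [0,0,0,-0.001,0.012,0,0.47],
    [0,0,0,-0.001,0.003,0.002,0.47],
    [0,0,0,0,0,0,0.47],
    [0,0,0,0,0,0,0.47],
    [0,0,0,0,0,0,0.47]
  ]
}}

```text
time: 10.1
tool_pos: [0.5326, 0.0219, 0.1656]
tcp_rot: [0.071, -3.14, 0.001]
wrist_force: [-0.2, 0.1, 0.9]
width: 0.469
grip_force: 0.0
```

```bash
python3 - <<'E'
from plan import *
go(slot(F,3,.089))
E
```

```text
t 10.1 w 0.469 grip 0.0 F [-0.2  0.1  0.9] q [-0.01  0.03  1.95 -0.    1.17 -1.62]
turn [-0.03 -0.02 -0.05] shift mm [-0.2  1.4 76.6]
```

{"fn": "drive_tool", "kwargs": {
  "rows": [
    [0,0,0,0,0.001,0.012,0.47],
    [0,0,0,0,0,0.02,0.47],
    [0,0,0,0,0,0.02,0.47],
    [0,0,0,0,0,0.016,0.47],
    [0,0,0,0,0,0.008,0.47],
    [0,0,0,0,0,0,0.47],
    [0,0,0,0,0,0,0.47],
    [0,0,0,0,0,0,0.3]
  ]
}}

```text
time: 10.77
tool_pos: [0.5335, 0.0237, 0.0906]
tcp_rot: [-0.072, 3.139, -0.0]
wrist_force: [0.2, 0.1, -0.0]
width: 0.342
grip_force: 0.0
```

{"fn": "drive_tool", "kwargs": {
  "rows": [
    [0,0,0,0,0,0,0.2],
    [0,0,0,0,0,0,0.1],
    [0,0,0,0,0,0,0.1],
    [0,0,0,0,0,0,0.1],
    [0,0,0,0,0,0,0.1],
    [0,0,0,0,0,0,0.1]
  ],
  "force": 30
}}

```text
time: 11.27
tool_pos: [0.5338, 0.024, 0.091]
tcp_rot: [-0.073, 3.138, -0.0]
wrist_force: [-0.9, 0.1, 5.8]
width: 0.172
grip_force: 30.5
```

{"fn": "drive_tool", "kwargs": {
  "rows": [
    [0,0,0,0,0,-0.008,0.1],
    [0,0,0,0,0,-0.014,0.1],
    [0,0,0,0,0,-0.018,0.1],
    [0,0,0,0,0,-0.018,0.1],
    [0,0,0,0,0,-0.014,0.1],
    [0,0,0,0,0,-0.008,0.1],
    [0,0,-2.5,0,0,0,0.1],
    [0,0,-2.6,0,0,0,0.1]
  ]
}}

```text
time: 11.93
tool_pos: [0.5325, 0.024, 0.1702]
tcp_rot: [-0.216, 3.134, 0.0]
wrist_force: [0.0, -0.4, -0.6]
width: 0.169
grip_force: 29.7
```

{"fn": "drive_tool", "kwargs": {
  "rows": [
    [0,0,0,0,0,0,0.1],
    [0,0,0,0,0,0,0.1]
  ]
}}

```text
time: 12.1
tool_pos: [0.5319, 0.024, 0.1691]
tcp_rot: [0.21, -3.133, -0.0]
wrist_force: [0.6, 0.3, -1.2]
width: 0.167
grip_force: 29.7
```

```bash
python3 - <<'E'
from plan import *
go(slot(E,3,.17))
E
```

```text
t 12.1 w 0.167 grip 29.676009714603424 F [ 0.6  0.3 -1.2] q [-0.    0.02  1.95  0.    1.17 -1.71]
turn [ 0.01 -0.09 -0.05] shift mm [  39.9 -264.2   -0.9]
```

{"fn": "drive_tool", "kwargs": {
  "rows": [
    [0,0,0,0.002,-0.014,0,0.1],
    [0,0,0,0.004,-0.028,0,0.1],
    [0,0,0,0.004,-0.03,0,0.1],
    [0,0,0,0.005,-0.03,0,0.1],
    [0,0,0,0.005,-0.03,0,0.1],
    [0,0,0,0.005,-0.03,0,0.1],
    [0,0,0,0.004,-0.03,0,0.1],
    [0,0,0,0.004,-0.03,0,0.1]
  ]
}}

```text
time: 12.77
tool_pos: [0.5291, -0.2017, 0.1691]
tcp_rot: [0.21, -3.133, -0.001]
wrist_force: [0.3, -0.5, 0.1]
width: 0.169
grip_force: 29.7
```

{"fn": "drive_tool", "kwargs": {
  "rows": [
    [0,0,0,0.003,-0.024,0,0.1],
    [0,0,0,0.003,-0.014,0,0.1],
    [0,0,0,0,-0.004,0,0.1],
    [0,0,0,0,0,0.01,0.1],
    [0,0,0,0,0,0.01,0.1],
    [0,0,0,0,0,0,0.1],
    [0,0,0,0,0,0,0.1],
    [0,0,0,0,0,0,0.1]
  ]
}}

```text
time: 13.43
tool_pos: [0.5294, -0.2415, 0.1492]
tcp_rot: [0.215, -3.133, -0.001]
wrist_force: [0.1, -0.2, -0.5]
width: 0.173
grip_force: 29.7
```

{"fn": "drive_tool", "kwargs": {
  "rows": [
    [0,0,0,0,0,0,0.1],
    [0,0,0,0,0,0,0.1]
  ]
}}

```text
time: 13.6
tool_pos: [0.5301, -0.2424, 0.1503]
tcp_rot: [-0.214, 3.134, -0.001]
wrist_force: [0.0, -0.6, -1.1]
width: 0.167
grip_force: 29.7
```

```bash
python3 - <<'E'
from plan import *
go(slot(E,3,.0905))
E
```

```text
t 13.6 w 0.167 grip 29.678950309753418 F [ 0.  -0.6 -1.1] q [-0.47  0.13  1.87  0.    1.14 -2.18]
turn [-0.03  0.04  0.06] shift mm [ 2.2 -0.4 59.8]
```

{"fn": "drive_tool", "kwargs": {
  "rows": [
    [0,0,0,0.0015,0,0.01,0.1],
    [0,0,0,0,0,0.012,0.1],
    [0,0,0,0,0,0.012,0.1],
    [0,0,0,0,0,0.01,0.1],
    [0,0,0,0,0,0.007,0.1],
    [0,0,0,0,0,0.004,0.1],
    [0,0,0,0,0,0,0.1],
    [0,0,0,0,0,0,0.1]
  ]
}}

```text
time: 14.27
tool_pos: [0.5281, -0.2431, 0.0946]
tcp_rot: [0.212, -3.134, -0.0]
wrist_force: [-0.1, -0.3, -0.6]
width: 0.166
grip_force: 29.7
```

{"fn": "drive_tool", "kwargs": {
  "rows": [
    [0,0,0,0,0,0.002,0.1],
    [0,0,0,0,0,0.001,0.1],
    [0,0,0,0,0,0,0.1],
    [0,0,0,0,0,0,0.22],
    [0,0,0,0,0,0,0.3],
    [0,0,0,0,0,0,0.4],
    [0,0,0,0,0,0,0.47],
    [0,0,0,0,0,0,0.47]
  ]
}}

```text
time: 14.93
tool_pos: [0.5282, -0.2431, 0.092]
tcp_rot: [-0.212, 3.134, -0.0]
wrist_force: [-0.1, 0.1, -0.6]
width: 0.469
grip_force: 0.0
```

{"fn": "drive_tool", "kwargs": {
  "rows": [
    [0,0,0,0,0,-0.008,0.47],
    [0,0,0,0,0,-0.02,0.47],
    [0,0,0,0,0,-0.025,0.47],
    [0,0,0,0,0,-0.02,0.47],
    [0,0,0,0,0,-0.004,0.47],
    [0,0,2.5,0,0,0,0.47],
    [0,0,2.6,0,0,0,0.47],
    [0,0,0,0,0,0,0.47]
  ]
}}

```text
time: 15.6
tool_pos: [0.5279, -0.243, 0.1686]
tcp_rot: [0.071, -3.141, -0.0]
wrist_force: [-0.8, -0.1, -1.0]
width: 0.471
grip_force: 0.0
```

```bash
python3 - <<'E'
from plan import *
go(slot(F,2,.165),slot(F,2,.081))
p=read_camera("scene")
overlay(p,F,E,[(E,SL[3],*DZ[108]),(E,SL[2],*DZ[112])],(240,150,510,370),2.9,"pics/a7.png")
E
```

```text
t 15.6 w 0.471 grip 0.0 F [-0.8 -0.1 -1. ] q [-0.47  0.11  1.85 -0.    1.18 -2.09]
turn [ 0.01 -0.01 -0.06] shift mm [-17.1 317.8   3.6]
turn [0. 0. 0.] shift mm [ 0.  0. 84.]
```

View pics/a7.png

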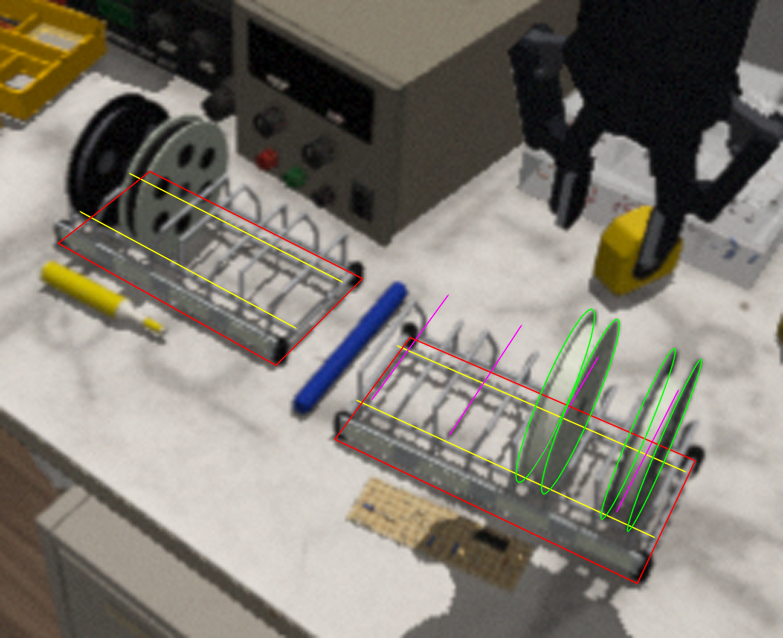

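Reels 108 and 112 are seated and match the model. Next is reel_104 in slot 2.

{"fn": "drive_tool", "kwargs": {
  "rows": [
    [0,0,0,-0.001,0.014,0,0.47],
    [0,0,0,-0.001,0.028,0,0.47],
    [0,0,0,-0.001,0.03,0,0.47],
    [0,0,0,-0.002,0.03,0,0.47],
    [0,0,0,-0.002,0.03,0,0.47],
    [0,0,0,-0.002,0.03,0,0.47],
    [0,0,0,-0.002,0.03,0,0.47],
    [0,0,0,-0.001,0.03,0,0.47]
  ]
}}

```text
time: 16.32
tool_pos: [0.5291, -0.0185, 0.1684]
tcp_rot: [0.075, -3.14, -0.001]
wrist_force: [0.5, -0.0, 0.2]
width: 0.47
grip_force: 0.0
```

{"fn": "drive_tool", "kwargs": {
  "rows": [
    [0,0,0,-0.001,0.03,0,0.47],
    [0,0,0,-0.001,0.03,0,0.47],
    [0,0,0,-0.001,0.02,0,0.47],
    [0,0,0,-0.001,0.012,0,0.47],
    [0,0,0,-0.001,0.003,0.002,0.47],
    [0,0,0,0,0,0,0.47],
    [0,0,0,0,0,0,0.47],
    [0,0,0,0,0,0,0.47]
  ]
}}

```text
time: 16.98
tool_pos: [0.5303, 0.0734, 0.1665]
tcp_rot: [0.071, -3.14, 0.001]
wrist_force: [-0.0, 0.1, -0.1]
width: 0.469
grip_force: 0.0
```

```bash
python3 - <<'E'
from plan import *
go(slot(F,2,.081))
E
```

```text
t 16.9833 w 0.469 grip 0.0 F [-0.   0.1 -0.1] q [ 0.09  0.03  1.95 -0.    1.17 -1.52]
turn [-0.03 -0.03 -0.05] shift mm [-0.   1.9 85.5]
```

{"fn": "drive_tool", "kwargs": {
  "rows": [
    [0,0,0,0,0.001,0.015,0.47],
    [0,0,0,0,0,0.022,0.47],
    [0,0,0,0,0,0.022,0.47],
    [0,0,0,0,0,0.018,0.47],
    [0,0,0,0,0,0.008,0.47],
    [0,0,0,0,0,0,0.47],
    [0,0,0,0,0,0,0.47],
    [0,0,0,0,0,0,0.3]
  ]
}}

```text
time: 17.65
tool_pos: [0.5316, 0.075, 0.0832]
tcp_rot: [-0.072, 3.139, 0.0]
wrist_force: [0.0, -1.1, -0.8]
width: 0.346
grip_force: 0.0
```

{"fn": "drive_tool", "kwargs": {
  "rows": [
    [0,0,0,0,0,0,0.2],
    [0,0,0,0,0,0,0.1],
    [0,0,0,0,0,0,0.1],
    [0,0,0,0,0,0,0.1],
    [0,0,0,0,0,0,0.1],
    [0,0,0,0,0,0,0.1]
  ],
  "force": 30
}}

```text
time: 18.15
tool_pos: [0.5317, 0.0755, 0.0833]
tcp_rot: [-0.073, 3.138, 0.0]
wrist_force: [0.1, -0.1, 6.8]
width: 0.168
grip_force: 29.8
```

{"fn": "drive_tool", "kwargs": {
  "rows": [
    [0,0,0,0,0,-0.008,0.1],
    [0,0,0,0,0,-0.014,0.1],
    [0,0,0,0,0,-0.018,0.1],
    [0,0,0,0,0,-0.018,0.1],
    [0,0,0,0,0,-0.014,0.1],
    [0,0,0,0,0,-0.008,0.1],
    [0,0,-2.5,0,0,0,0.1],
    [0,0,-2.6,0,0,0,0.1]
  ]
}}

```text
time: 18.82
tool_pos: [0.5304, 0.0755, 0.1624]
tcp_rot: [-0.216, 3.134, 0.0]
wrist_force: [0.5, -0.0, -1.1]
width: 0.164
grip_force: 29.3
```

{"fn": "drive_tool", "kwargs": {
  "rows": [
    [0,0,0,0,0,0,0.1],
    [0,0,0,0,0,0,0.1],
    [0,0,0,0,0,0,0.1]
  ]
}}

```text
time: 19.07
tool_pos: [0.5298, 0.0754, 0.1612]
tcp_rot: [0.211, -3.133, 0.0]
wrist_force: [-0.4, 0.1, 0.1]
width: 0.164
grip_force: 29.3
```

```bash
python3 - <<'E'
from plan import *
go(slot(E,2,.162))
E
```

```text
t 19.0667 w 0.164 grip 29.28024709224701 F [-0.4  0.1  0.1] q [ 0.09  0.03  1.95  0.    1.16 -1.61]
turn [ 0.   -0.07 -0.05] shift mm [  44.8 -263.4   -0.8]
```

{"fn": "drive_tool", "kwargs": {
  "rows": [
    [0,0,0,0.002,-0.014,0,0.1],
    [0,0,0,0.005,-0.028,0,0.1],
    [0,0,0,0.005,-0.03,0,0.1],
    [0,0,0,0.005,-0.03,0,0.1],
    [0,0,0,0.005,-0.03,0,0.1],
    [0,0,0,0.005,-0.03,0,0.1],
    [0,0,0,0.005,-0.03,0,0.1],
    [0,0,0,0.005,-0.03,0,0.1]
  ]
}}

```text
time: 19.73
tool_pos: [0.5231, -0.1509, 0.1614]
tcp_rot: [0.211, -3.134, -0.001]
wrist_force: [-0.0, 0.2, -1.2]
width: 0.164
grip_force: 29.3
```

{"fn": "drive_tool", "kwargs": {
  "rows": [
    [0,0,0,0.005,-0.024,0,0.1],
    [0,0,0,0.003,-0.014,0,0.1],
    [0,0,0,0,-0.004,0,0.1],
    [0,0,0,0,0,0.01,0.1],
    [0,0,0,0,0,0.01,0.1],
    [0,0,0,0,0,0,0.1],
    [0,0,0,0,0,0,0.1],
    [0,0,0,0,0,0,0.1]
  ]
}}

```text
time: 20.4
tool_pos: [0.5212, -0.191, 0.1412]
tcp_rot: [0.215, -3.133, -0.001]
wrist_force: [0.2, -0.4, -0.2]
width: 0.167
grip_force: 29.4
```

{"fn": "drive_tool", "kwargs": {
  "rows": [
    [0,0,0,0,0,0,0.1],
    [0,0,0,0,0,0,0.1],
    [0,0,0,0,0,0,0.1]
  ]
}}

```text
time: 20.65
tool_pos: [0.5218, -0.1921, 0.1423]
tcp_rot: [-0.213, 3.134, -0.001]
wrist_force: [0.6, 0.6, -0.7]
width: 0.169
grip_force: 29.4
```

```bash
python3 - <<'E'
from plan import *
go(slot(E,2,.083))
E
```

```text
t 20.65 w 0.169 grip 29.353987276554108 F [ 0.6  0.6 -0.7] q [-0.4   0.09  1.93  0.    1.12 -2.1 ]
turn [-0.02  0.04  0.04] shift mm [ 0.8  0.6 59.3]
```

{"fn": "drive_tool", "kwargs": {
  "rows": [
    [0,0,0,0,0,0.01,0.1],
    [0,0,0,0,0,0.012,0.1],
    [0,0,0,0,0,0.012,0.1],
    [0,0,0,0,0,0.01,0.1],
    [0,0,0,0,0,0.007,0.1],
    [0,0,0,0,0,0.004,0.1],
    [0,0,0,0,0,0,0.1],
    [0,0,0,0,0,0,0.1]
  ]
}}

```text
time: 21.32
tool_pos: [0.5214, -0.1923, 0.0866]
tcp_rot: [0.212, -3.134, -0.0]
wrist_force: [-0.1, -0.7, 0.4]
width: 0.168
grip_force: 29.4
```

{"fn": "drive_tool", "kwargs": {
  "rows": [
    [0,0,0,0,0,0.002,0.1],
    [0,0,0,0,0,0.0015,0.1],
    [0,0,0,0,0,0,0.1],
    [0,0,0,0,0,0,0.22],
    [0,0,0,0,0,0,0.3],
    [0,0,0,0,0,0,0.4],
    [0,0,0,0,0,0,0.47],
    [0,0,0,0,0,0,0.47]
  ]
}}

```text
time: 21.98
tool_pos: [0.5212, -0.1922, 0.0831]
tcp_rot: [0.212, -3.134, -0.0]
wrist_force: [-0.1, -1.3, 0.6]
width: 0.469
grip_force: 0.0
```

{"fn": "drive_tool", "kwargs": {
  "rows": [
    [0,0,0,0,0,-0.008,0.47],
    [0,0,0,0,0,-0.022,0.47],
    [0,0,0,0,0,-0.025,0.47],
    [0,0,0,0,0,-0.022,0.47],
    [0,0,0,0,0,-0.006,0.47],
    [0,0,2.5,0,0,0,0.47],
    [0,0,2.6,0,0,0,0.47],
    [0,0,0,0,0,0,0.47]
  ]
}}

```text
time: 22.65
tool_pos: [0.5212, -0.1922, 0.1662]
tcp_rot: [0.071, -3.141, 0.0]
wrist_force: [0.7, -0.8, 0.5]
width: 0.472
grip_force: 0.0
```

```bash
python3 - <<'E'
from plan import *
go(slot(F,1,.165))
p=read_camera("scene")
overlay(p,F,E,[(E,y,*DZ[d]) for y,d in zip(SL[1:],(104,112,108))],(240,160,500,360),3,"pics/a8.png")
E
```

```text
t 22.65 w 0.472 grip 0.0 F [ 0.7 -0.8  0.5] q [-0.4   0.07  1.91 -0.    1.17 -2.01]
turn [-0.   -0.   -0.06] shift mm [-21.4 318.8   1.2]
```

View pics/a8.png

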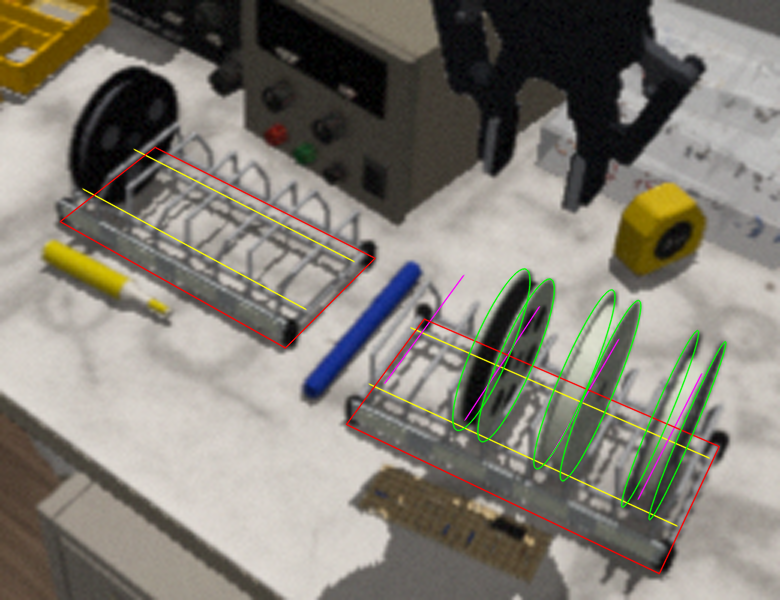

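Three reels are seated and match the model. Last is reel_100 in slot 1, with its top at 107 mm, so TCP z is about 0.077.

{"fn": "drive_tool", "kwargs": {
  "rows": [
    [0,0,0,-0.001,0.015,0,0.47],
    [0,0,0,-0.002,0.028,0,0.47],
    [0,0,0,-0.002,0.03,0,0.47],
    [0,0,0,-0.002,0.03,0,0.47],
    [0,0,0,-0.002,0.03,0,0.47],
    [0,0,0,-0.002,0.03,0,0.47],
    [0,0,0,-0.002,0.03,0,0.47],
    [0,0,0,-0.002,0.03,0,0.47]
  ]
}}

```text
time: 23.37
tool_pos: [0.5255, 0.0326, 0.1657]
tcp_rot: [0.075, -3.14, 0.0]
wrist_force: [0.2, -0.6, -0.1]
width: 0.471
grip_force: 0.0
```

{"fn": "drive_tool", "kwargs": {
  "rows": [
    [0,0,0,-0.002,0.03,0,0.47],
    [0,0,0,-0.002,0.03,0,0.47],
    [0,0,0,-0.001,0.02,0,0.47],
    [0,0,0,-0.001,0.012,0,0.47],
    [0,0,0,0,0.003,0.001,0.47],
    [0,0,0,0,0,0,0.47],
    [0,0,0,0,0,0,0.47],
    [0,0,0,0,0,0,0.47]
  ]
}}

```text
time: 24.03
tool_pos: [0.5276, 0.1251, 0.1651]
tcp_rot: [0.071, -3.14, 0.001]
wrist_force: [-0.1, 0.2, 0.5]
width: 0.47
grip_force: 0.0
```

```bash
python3 - <<'E'
from plan import *
go(slot(F,1,.078))
E
```

```text
t 24.0333 w 0.47 grip 0.0 F [-0.1  0.2  0.5] q [ 0.19  0.04  1.93 -0.    1.16 -1.43]
turn [-0.03 -0.02 -0.05] shift mm [-0.4  2.1 87.1]
```

{"fn": "drive_tool", "kwargs": {
  "rows": [
    [0,0,0,0,0.0015,0.015,0.47],
    [0,0,0,0,0,0.022,0.47],
    [0,0,0,0,0,0.022,0.47],
    [0,0,0,0,0,0.019,0.47],
    [0,0,0,0,0,0.009,0.47],
    [0,0,0,0,0,0,0.47],
    [0,0,0,0,0,0,0.47],
    [0,0,0,0,0,0,0.3]
  ]
}}

```text
time: 24.7
tool_pos: [0.5288, 0.1276, 0.0796]
tcp_rot: [-0.072, 3.139, 0.0]
wrist_force: [0.0, 0.3, 0.2]
width: 0.346
grip_force: 0.0
```

{"fn": "drive_tool", "kwargs": {
  "rows": [
    [0,0,0,0,0,0,0.2],
    [0,0,0,0,0,0,0.1],
    [0,0,0,0,0,0,0.1],
    [0,0,0,0,0,0,0.1],
    [0,0,0,0,0,0,0.1],
    [0,0,0,0,0,0,0.1]
  ],
  "force": 30
}}

```text
time: 25.2
tool_pos: [0.529, 0.1282, 0.0798]
tcp_rot: [-0.073, 3.138, 0.001]
wrist_force: [-0.0, 0.1, 5.7]
width: 0.158
grip_force: 30.1
```

{"fn": "drive_tool", "kwargs": {
  "rows": [
    [0,0,0,0,0,-0.008,0.1],
    [0,0,0,0,0,-0.014,0.1],
    [0,0,0,0,0,-0.018,0.1],
    [0,0,0,0,0,-0.018,0.1],
    [0,0,0,0,0,-0.014,0.1],
    [0,0,0,0,0,-0.008,0.1],
    [0,0,-2.5,0,0,0,0.1],
    [0,0,-2.6,0,0,0,0.1]
  ]
}}

```text
time: 25.87
tool_pos: [0.5276, 0.1279, 0.1589]
tcp_rot: [-0.216, 3.134, 0.0]
wrist_force: [-1.4, -0.5, -0.0]
width: 0.154
grip_force: 29.3
```

{"fn": "drive_tool", "kwargs": {
  "rows": [
    [0,0,0,0,0,0,0.1],
    [0,0,0,0,0,0,0.1],
    [0,0,0,0,0,0,0.1]
  ]
}}

```text
time: 26.12
tool_pos: [0.527, 0.1278, 0.1577]
tcp_rot: [0.211, -3.133, 0.0]
wrist_force: [0.5, 0.0, -0.1]
width: 0.16
grip_force: 29.3
```

```bash
python3 - <<'E'
from plan import *
go(slot(E,1,.158))
E
```

```text
t 26.1167 w 0.16 grip 29.2706099152565 F [ 0.5  0.  -0.1] q [ 0.19  0.05  1.94  0.    1.15 -1.51]
turn [-0.   -0.07 -0.04] shift mm [  49.1 -263.7   -0.3]
```

{"fn": "drive_tool", "kwargs": {
  "rows": [
    [0,0,0,0.003,-0.014,0,0.1],
    [0,0,0,0.005,-0.028,0,0.1],
    [0,0,0,0.006,-0.03,0,0.1],
    [0,0,0,0.006,-0.03,0,0.1],
    [0,0,0,0.006,-0.03,0,0.1],
    [0,0,0,0.006,-0.03,0,0.1],
    [0,0,0,0.005,-0.03,0,0.1],
    [0,0,0,0.005,-0.03,0,0.1]
  ]
}}

```text
time: 26.78
tool_pos: [0.5154, -0.0991, 0.158]
tcp_rot: [0.211, -3.134, -0.0]
wrist_force: [1.0, 0.2, -0.6]
width: 0.163
grip_force: 29.3
```

{"fn": "drive_tool", "kwargs": {
  "rows": [
    [0,0,0,0.004,-0.024,0,0.1],
    [0,0,0,0.003,-0.014,0,0.1],
    [0,0,0,0,-0.004,0,0.1],
    [0,0,0,0,0,0.01,0.1],
    [0,0,0,0,0,0.01,0.1],
    [0,0,0,0,0,0,0.1],
    [0,0,0,0,0,0,0.1],
    [0,0,0,0,0,0,0.1]
  ]
}}

```text
time: 27.45
tool_pos: [0.5144, -0.1392, 0.1376]
tcp_rot: [0.214, -3.133, -0.001]
wrist_force: [0.9, 0.2, -0.6]
width: 0.158
grip_force: 29.3
```

{"fn": "drive_tool", "kwargs": {
  "rows": [
    [0,0,0,0,0,0,0.1],
    [0,0,0,0,0,0,0.1],
    [0,0,0,0,0,0,0.1]
  ]
}}

```text
time: 27.7
tool_pos: [0.515, -0.1401, 0.1387]
tcp_rot: [-0.213, 3.134, -0.0]
wrist_force: [-1.1, -0.1, 0.1]
width: 0.158
grip_force: 29.3
```

```bash
python3 - <<'E'
from plan import *
go(slot(E,1,.0795))
E
```

```text
t 27.7 w 0.158 grip 29.328783452510834 F [-1.1 -0.1  0.1] q [-0.31  0.05  1.98  0.    1.11 -2.02]
turn [-0.02  0.04  0.04] shift mm [ 1.1  0.2 59.2]
```

{"fn": "drive_tool", "kwargs": {
  "rows": [
    [0,0,0,0,0,0.01,0.1],
    [0,0,0,0,0,0.012,0.1],
    [0,0,0,0,0,0.012,0.1],
    [0,0,0,0,0,0.01,0.1],
    [0,0,0,0,0,0.007,0.1],
    [0,0,0,0,0,0.004,0.1],
    [0,0,0,0,0,0,0.1],
    [0,0,0,0,0,0,0.1]
  ]
}}

```text
time: 28.37
tool_pos: [0.5146, -0.1404, 0.0831]
tcp_rot: [0.212, -3.134, -0.0]
wrist_force: [0.4, 0.6, -0.4]
width: 0.16
grip_force: 29.3
```

{"fn": "drive_tool", "kwargs": {
  "rows": [
    [0,0,0,0,0,0.002,0.1],
    [0,0,0,0,0,0.0015,0.1],
    [0,0,0,0,0,0,0.1],
    [0,0,0,0,0,0,0.22],
    [0,0,0,0,0,0,0.3],
    [0,0,0,0,0,0,0.4],
    [0,0,0,0,0,0,0.47],
    [0,0,0,0,0,0,0.47]
  ]
}}

```text
time: 29.03
tool_pos: [0.5144, -0.1403, 0.0796]
tcp_rot: [0.212, -3.134, -0.0]
wrist_force: [-0.6, 0.5, 0.1]
width: 0.469
grip_force: 0.0
```

{"fn": "drive_tool", "kwargs": {
  "rows": [
    [0,0,0,0,0,-0.008,0.47],
    [0,0,0,0,0,-0.022,0.47],
    [0,0,0,0,0,-0.025,0.47],
    [0,0,0,0,0,-0.03,0.47],
    [0,0,0,0,0.03,-0.02,0.47],
    [0,0,0,0,0.035,-0.01,0.47],
    [0,0,0,0,0.035,0,0.47],
    [0,0,0,0,0.035,0,0.47]
  ]
}}

```text
time: 29.7
tool_pos: [0.4972, -0.0056, 0.1971]
tcp_rot: [-0.21, 3.131, -0.001]
wrist_force: [0.9, 0.8, -0.1]
width: 0.472
grip_force: 0.0
```

{"fn": "drive_tool", "kwargs": {
  "rows": [
    [0,0,0,0,0.035,0,0.47],
    [0,0,0,0,0.035,0,0.47],
    [0,0,0,0,0.02,0,0.47],
    [0,0,0,0,0,0,0.47],
    [0,0,0,0,0,0,0.47],
    [0,0,0,0,0,0,0.47]
  ]
}}

```text
time: 30.2
tool_pos: [0.4844, 0.0822, 0.1952]
tcp_rot: [-0.213, 3.134, -0.001]
wrist_force: [-0.1, 0.4, 0.2]
width: 0.474
grip_force: 0.0
```

```bash
python3 - <<'E'
from plan import *
go()
R=[(E,y,*DZ[d]) for y,d in zip(SL,(100,104,112,108))]
p=read_camera("scene");overlay(p,F,E,R,(330,210,500,360),3.0,"pics/x.png")
q=read_camera("top");overlay(q,F,E,R,(350,180,490,280),3.6,"pics/y.png")
a,b=cv2.imread("pics/x.png"),cv2.imread("pics/y.png")[:, :510]
a=cv2.resize(a,None,fx=.55,fy=.55,interpolation=cv2.INTER_AREA) if 0 else a[:450]
im=np.zeros((600,800,3),np.uint8); b=cv2.resize(b,(290,int(290*b.shape[0]/b.shape[1]))); im[:450,:a.shape[1]]=a; im[:b.shape[0],510:800]=b[:, :290]
cv2.imwrite("pics/a9.png",im)
E
```

```text
t 30.2 w 0.474 grip 0.0 F [-0.1  0.4  0.2] q [ 0.12 -0.08  2.   -0.    1.22 -1.59]
```

View pics/a9.png

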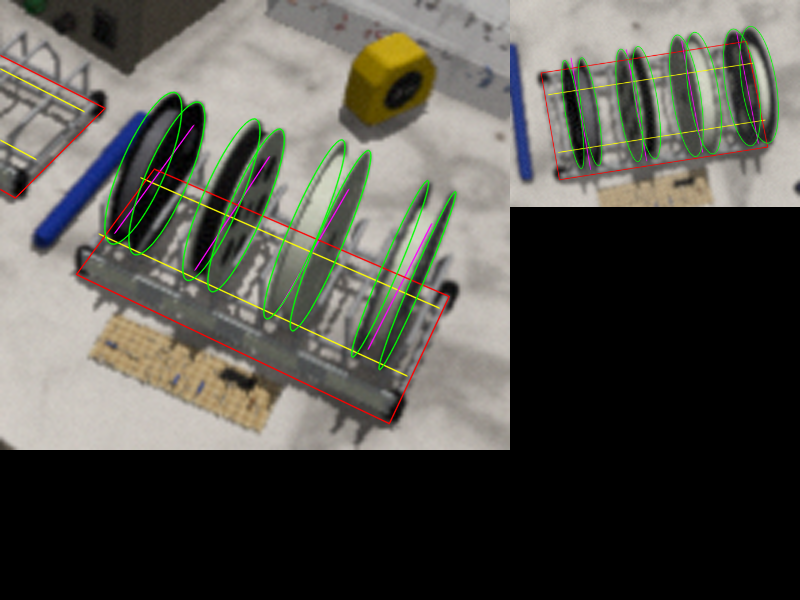

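All four reels match their seated outlines in both views, in order 100, 104, 112, 108, and the arm is clear. I hand in the job.

```bash
python3 -c "
from workcell import workorder
print(workorder.finish_job())"
```

```text
the job is handed in; nothing more can be done
None
```

The job is handed in: from the left, reels 100, 104, 112 and 108 stand in slots 1 to 4 of rack_empty, each matching its seated outline in both cameras; the judge's verdict was not shown.

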